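# Nudge a blank flange into its recess and swing the clip over it

## Robot

A 6-joint arm with a two-finger parallel gripper is mounted at the origin on a cart in front of the work surface, level with it; the furniture and walls round the work are solid. World frame = base frame: x ahead of the robot, y to its left, z up, the work surface at z = 0. Lengths are in m, angles in rad, forces in N, time in s.
With the tool pointing down it reaches from about 0.3 to 0.775 m from the base axis. Payload 14.6 kg.
Tool frame: the origin (TCP) lies between the finger pads; the fingertips stand 14 mm ahead of it and the grasp point (between the pads) lies 5 mm behind it; x points along the fingers, z is the direction in which the jaws open and shut, and the axes are right-handed (so a half turn about x gives the same grasp; the last joint's range is limited). The gripper opens to 85 mm and grips with 20 to 120 N. Pads are 22 mm wide; open, the fingers measure 114 mm over their backs; the gripper's body (76 mm by 85 mm) begins 54 mm behind the grasp point. The pads swing forward as they close: fully open they stand 13 mm farther back than shut.
Start: joints at [1.271, 0.3, 1.521, -0, 1.321, -0.067], TCP at [0.127, 0.535, 0.213] pointing down, gripper open.
Joint ranges: [-3.03, 3.03], [-0.79, 2.21], [0.23, 2.52], [-1.04, 4.18], [0, 3.07], [-2.55, 2.55]. Speed limits (rad/s): [2.22, 2.22, 2.57, 3.14, 3.14, 3.14].

## Interface

Orientations are given as a unit quaternion [w, x, y, z].
In Python, from workcell import r gives the robot as it stands.
- The arm moves only by the tool jog_arm, never from a script. Its arguments are lists of equal length, an entry for each row: "jaw": the finger opening in mm, from 0 to 85.4; "slide": the shift along the tool's x, y, z in units of 40 mm (1.0 is 40 mm), a list of three; "twist": the turn about the tool's x in units of 8 degrees (1.0 is 8 degrees). In form: {"jaw": [jaw, ...], "slide": [[tx, ty, tz], ...], "twist": [twist, ...]}. A call has 1 to 5 rows; each row is the pose to reach, as a shift and turn from the pose commanded when the call began, along the tool's axes at that moment; what a row does not reach only later rows make up. A row lasts 1/8 s, in which the tool goes at most 62.5 mm and 10.7 degrees, less where a joint would pass 70% of its speed; a pose out of reach is approached as far as the arm can. A call with a gripper value outside its range is refused whole. The fingers move at their own pace and stop on an object; "grip_force" is the grip in N (left out, the last holds). Time passes only in rows, so rows that repeat a pose let the fingers close. It gives the time, the measured TCP pose, the force and the opening at its end, in the units of the state.
- r.get_obs(): the state, without advancing time (a new reading comes with each control period).
- r.snapshot(name): name is "scene" or "top"; returns the picture (420x560x3 uint8, red, green, blue); there is no depth.
- r.get_calibration(name): a dict with "fx", "fy", "cx", "cy" (pixels), "k1" (the pictures are not rectified: a ray, as slopes to the right and down, at radius r is drawn at 1 + k1 r^2 times it, then the intrinsics apply), "R" (3x3) and "t" (3): a world point X has camera coordinates R X + t. Camera axes: x right, y down, z forward; pixel columns grow to the right and rows downward; lengths in m; the calibration is good to about 2 mm. A picture is of the moment at which its call begins. get_calibration takes no time and is no camera call.
- r.job_done(): hands the job in, once; it reports no verdict.
The state is a dict: "time_s": time; "joint_positions": joint angles; "joint_velocities": joint speeds; "tau": joint torques, N m; "tcp_pos": TCP position; "tool_rot": TCP orientation; "contact_force": force on the tool from outside, world axes, zero at the start; "torque": the same for the moment, N m; "grip_width": opening from 0.0 (shut) to 1.0 (fully open).
Only numpy, scipy, OpenCV 4.12 (cv2) and the standard library are available. Lean on these libraries where they do the work, as an engineer would, in place of code of your own. Each camera call takes 0.05 s, during which the arm holds its last target. There are 200 camera calls.

## Task

Put the loose blank flange (the plain metal disc) away in its seat plate using only your fingertips: slide it across the plate until it drops flat into the round recess, then push the swing clip by its black peg all the way round to its stop so that it lies over the disc. Do not pick up the disc or tip it over, and leave the black specimen mount, the tin, the plug adapter and the vial beside the plate alone.

Things in the scene. Friction and masses are not known exactly. Their poses are not given: they have to be found in the camera images.
- blank_flange: the disc: a plain bright metal blank flange, solid, diameter 55 mm, 8 mm thick, about 0.12 kg, lying flat and loose on the near part of the seat plate. Origin: centre of its underside; z up. Seated in the recess, its underside is 10.5 mm above the worktop and its top stands 2.5 mm above the plate's top
- seat_plate: the seat plate: flat grey-painted metal plate fixed to the worktop, 200 (x) x 150 (y) x 16 mm high, smooth flat top. Origin: centre of its underside, on the worktop; x points from the half where the disc starts to the half with the recess, y to the left of that, z up
- recess (a point): centre of the floor of the round recess (its floor looks dark): diameter 59 mm, 5.5 mm deep, rim chamfered 1.5 mm, so the disc has 2 mm of play all round; 45 mm along plate x from the plate's centre, on its midline. Just beyond its far rim stand two steel stop pins, 8 mm diameter and 4 mm high, centred 34 mm from the recess centre at 35 degrees to either side of plate +x: a disc pushed towards plate +x that has not yet dropped runs against them. Axes as the plate's
- clip_pivot (a point): vertical pivot axis of the swing clip, at the height of the plate's top: 58 mm to the left (plate +y) of the recess centre. Axes as the plate's
- clip_peg (a point): centre of the upright round black peg on the swing clip, by which it is pushed: 10 mm diameter, standing 8 to 27 mm above the plate's top, 40 mm from the pivot axis; this point is half-way up (17.5 mm above the plate's top). The clip is a flat steel bar 12 mm wide whose underside is 5 mm and upper side 8 mm above the plate's top, reaching 46 mm from the pivot axis; it clears a seated disc and is blocked by one lying on the plate
- clip (a joint): swing of the clip: 0 = parked, pointing along plate +x; grows clockwise seen from above; 1.57 = at its stop, pointing along plate -y, over the recess. Light friction (about 1 N at the peg), stays where it is left
- specimen_mount: bystander: black squat cylindrical specimen mount, 30 mm diameter, 18 mm high, loose; origin at the centre of its underside
- grease_tin: bystander: light round tin with screw lid, 53 mm diameter, 26 mm high, loose; origin at the centre of its underside
- plug_adapter: bystander: small black box-shaped plug adapter with two metal pins, 44 x 34 mm, 14 mm high, loose; origin at the centre of its underside
- vial_1: bystander: small sample vial with ribbed cap, 23 mm diameter, 48 mm high, standing loose; origin at the centre of its underside
Things that resemble listed ones, but are neither listed nor needed, are in the scene too. Several things have the shape of the blank_flange; the one meant has the colours described above.

How it is judged:
On the way, in this order (a step that is already met when the one before it is completed fails the run):
1. the disc lies flat in the recess, the clip not yet over it (horizontal distance between blank_flange and recess below 0.004 m and z of blank_flange in the frame of seat_plate below 0.0122 m and angle between blank_flange's own z axis and vertical below 0.05 rad and value of joint clip below 0.8 rad), for 0.2 s.
2. the clip has been swung over the seated disc (horizontal distance between blank_flange and recess below 0.004 m and z of blank_flange in the frame of seat_plate below 0.0122 m and angle between blank_flange's own z axis and vertical below 0.05 rad and value of joint clip above 1.4 rad), for 0.2 s.
At the end, for the whole second after the job is handed in: the disc lies at rest and flat on the floor of the recess (centre within 4 mm of the recess centre, underside less than 1.7 mm above the floor, tilt under 0.05 rad) and the clip is swung over it to its stop (joint clip above 1.4 rad) (all of step 2 and linear speed of blank_flange below 0.01 m/s); the robot touches nothing.
It fails at once if the disc is lifted (more than 9 mm above the plate's top) (z of blank_flange in the frame of seat_plate above 0.025 m).
It fails at once if the disc is tipped up (more than 0.6 rad) (angle between blank_flange's own z axis and vertical above 0.6 rad).
It fails at once if the specimen mount, tin, plug adapter or vial beside the plate is moved more than 15 mm (distance of any of specimen_mount, grease_tin, plug_adapter, vial_1 from where it was at the start of the episode above 0.015 m).
It also fails if it takes over 56 s, if anything falls off the work surface, if the arm or the gripper's body presses on something with over 40 N, if the wrist force passes 120 N, or if a joint passes its speed limit or range.

## Working session

There is one attempt and no reset: what is moved stays moved. The work goes in short steps, Python scripts to look and compute and a tool call to move; the robot and the scene stay as the last step left them, time stands still between calls to the robot, and variables do not carry over. Pictures are saved under pics/ and viewed, about 8 in all and at most 12, crops included, and the job is handed in when it is done.

Besides the shell and the picture viewer there is one more tool, called after "Request:" as name(argument=value, ...) on one line, values as JSON. jog_arm: Moves the arm, as the interface text tells. Its arguments: {"type":"object","properties":{"jaw":{"type":"array"},"slide":{"type":"array"},"twist":{"type":"array"},"grip_force":{"type":"number"}},"required":["jaw","slide","twist"]}

```bash
mkdir -p pics; python3 - <<'E'
from workcell import r
import cv2
for n in ("scene","top"):
    cv2.imwrite(f"pics/{n}0.png",cv2.resize(r.snapshot(n)[:,:,::-1],None,fx=1.4,fy=1.4)); 
    c=r.get_calibration(n); print(n,c)
print(r.get_obs())
E
```

```text
scene {'fx': 453.42515181486306, 'fy': 453.42515181486306, 'cx': 286.7087042338565, 'cy': 206.2854248145046, 'k1': 0.01749963053211209, 'R': array([[ 0.67401125, -0.73864524,  0.01058493],
       [-0.4614819 , -0.43220296, -0.77474838],
       [ 0.57683904,  0.51730437, -0.63218107]]), 't': array([-0.3408528 ,  0.27367379,  0.80458216])}
top {'fx': 516.0794430815254, 'fy': 516.0794430815254, 'cx': 274.19786807162603, 'cy': 201.6628877600706, 'k1': -0.19722776263081573, 'R': array([[ 0.02436682, -0.99951243,  0.01952341],
       [-0.99394399, -0.02631505, -0.10669047],
       [ 0.10715222, -0.01680547, -0.99410059]]), 't': array([-0.03124726,  0.49758007,  1.15984254])}
{'time_s': 0.1, 'joint_positions': array([ 1.27142556e+00,  3.00393129e-01,  1.52152242e+00, -6.80260605e-06,
        1.32069668e+00, -6.65808975e-02]), 'joint_velocities': array([-2.22989206e-03, -1.53586795e-03, -1.00012672e-03,  1.46260968e-04,
        2.79513563e-04, -6.05798817e-05]), 'tau': array([ 2.47998621e-03, -5.44381821e+01, -3.62364006e+01, -2.03619788e-07,
        3.15460107e-03,  3.61986750e-06]), 'tcp_pos': array([0.12680789, 0.53494696, 0.21258891]), 'tool_rot': array([ 0.55438689, -0.43875732,  0.55497828,  0.43834496]), 'contact_force': array([ 0.00029484, -0.1084287 , -0.15045667]), 'torque': array([-0.0213584 ,  0.01205239, -0.00717684]), 'grip_width': 0.9979496655412833}
```

View pics/top0.png

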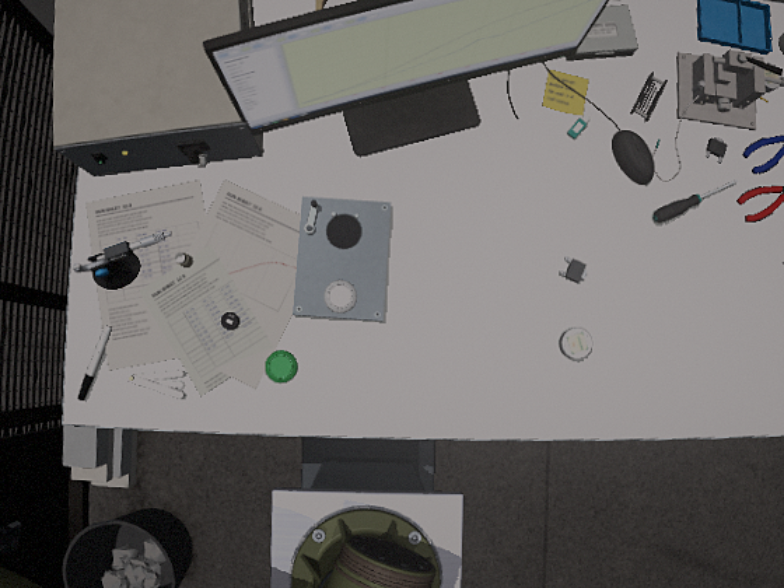

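View pics/scene0.png

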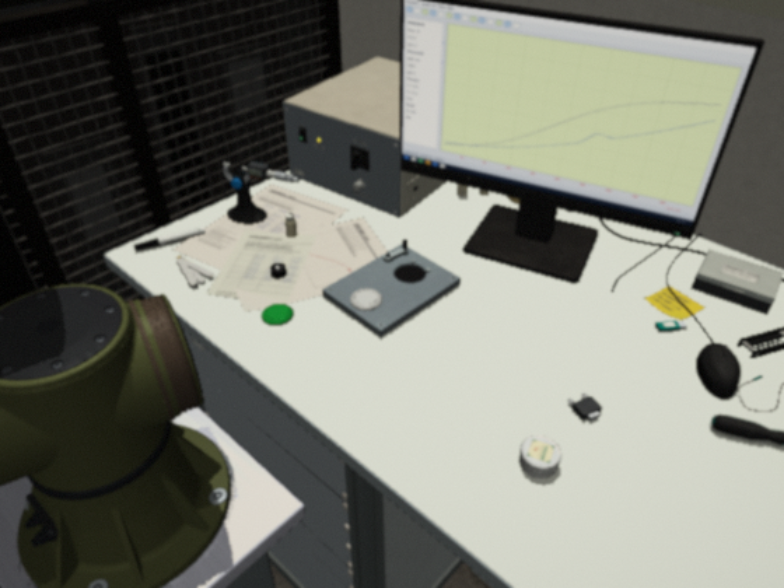

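The top view shows the plate at about (345,258) of the 1.4x picture, with the recess at (344,231), the bright disc at (340,296) and the clip parked at (311,215). Bystanders stand clear of the plate. I'll measure these now.

```bash
cat > h.py <<'E'
from workcell import r
import cv2, numpy as np
def ray(n,uv,z):
    c=r.get_calibration(n); uv=np.atleast_2d(np.asarray(uv,float))
    K=np.array([[c["fx"],0,c["cx"]],[0,c["fy"],c["cy"]],[0,0,1]])
    p=cv2.undistortPoints(uv[:,None],K,np.array([c["k1"],0,0,0.]))[:,0]
    d=np.c_[p,np.ones(len(p))]@c["R"]; o=-c["R"].T@c["t"]
    return o+d*((z-o[2])/d[:,2])[:,None]
def proj(n,X):
    c=r.get_calibration(n); q=np.atleast_2d(X)@c["R"].T+c["t"]; s=q[:,:2]/q[:,2:]
    s=s*(1+c["k1"]*(s**2).sum(1,keepdims=True)); return s*c["fx"]+[c["cx"],c["cy"]]
def tocomm(d):  # world vector -> slide units in the tool frame
    from scipy.spatial.transform import Rotation as Ro
    q=r.get_obs()["tool_rot"]; return Ro.from_quat([*q[1:],q[0]]).inv().apply(d)/.04
E
python3 - <<'E'
from h import *
im=r.snapshot("top"); hsv=cv2.cvtColor(im,cv2.COLOR_RGB2HSV); g=cv2.cvtColor(im,cv2.COLOR_RGB2GRAY)
x0,y0,x1,y1=200,130,290,240
c=hsv[y0:y1,x0:x1]; gg=g[y0:y1,x0:x1]
print(c[60,45],c[30,45],c[80,43],c[60,85], c[80,2])
m=((c[...,1]>25)&(c[...,0]>85)&(c[...,0]<130)).astype(np.uint8)
m=cv2.morphologyEx(m,cv2.MORPH_OPEN,np.ones((3,3)))
ct=max(cv2.findContours(m,0,2)[0],key=cv2.contourArea); rc=cv2.minAreaRect(ct)
bx=cv2.boxPoints(rc)+[x0,y0]; P=ray("top",bx,.016); print("plate",rc,P.round(4).tolist(),np.linalg.norm(np.diff(P,axis=0),axis=1))
hull=cv2.fillConvexPoly(np.zeros_like(m),cv2.convexHull(ct),1)
for nm,k,z in (("recess",gg<55,.0105),("disc",gg>165,.024)):
    k=(k&(hull>0)).astype(np.uint8)
    for q in sorted(cv2.findContours(k,0,2)[0],key=cv2.contourArea)[-2:]:
        if len(q)<5: continue
        e=cv2.fitEllipse(q); print(nm,cv2.contourArea(q),e,ray("top",np.add(e[0],[x0,y0]),z))
cv2.imwrite("pics/crop1.png",cv2.resize(im[y0:y1,x0:x1,::-1],None,fx=5.4,fy=5.4,interpolation=cv2.INTER_CUBIC))
s=r.snapshot("scene")[165:240,225:335]
cv2.imwrite("pics/crop2.png",cv2.resize(s[:,:,::-1],None,fx=7,fy=7,interpolation=cv2.INTER_CUBIC))
E
```

```text
[105  20 125] [140  16  48] [173   6 157] [  0   8 160] [ 11  14 150]Traceback (most recent call last):
  File "<stdin>", line 8, in <module>
ValueError: max() iterable argument is empty
```

```bash
cat > m.py <<'E'
from h import *
im=r.snapshot("top"); g=cv2.cvtColor(im,cv2.COLOR_RGB2GRAY)
x0,y0,x1,y1=200,130,290,240
c=cv2.GaussianBlur(im[y0:y1,x0:x1],(3,3),0).astype(int); gg=g[y0:y1,x0:x1]
m=((c[...,2]-c[...,0]>4)&(gg>60)).astype(np.uint8)
m=cv2.morphologyEx(m,cv2.MORPH_OPEN,np.ones((3,3)))
ct=max(cv2.findContours(m,0,2)[0],key=cv2.contourArea); rc=cv2.minAreaRect(ct)
bx=cv2.boxPoints(rc)+[x0,y0]; P=ray("top",bx,.016); print("plate",rc,P.round(4).tolist(),np.linalg.norm(np.diff(P,axis=0),axis=1))
hull=cv2.fillConvexPoly(np.zeros_like(m),cv2.convexHull(ct),1)
for nm,k,z in (("recess",gg<65,.0105),("disc",gg>142,.024)):
    k=(k&(hull>0)).astype(np.uint8)
    for q in sorted(cv2.findContours(k,0,2)[0],key=cv2.contourArea)[-2:]:
        if len(q)<5: continue
        e=cv2.fitEllipse(q); print(nm,cv2.contourArea(q),e,ray("top",np.add(e[0],[x0,y0]),z))
E
python3 - <<'E'
from m import *
cv2.imwrite("pics/crop1.png",cv2.resize(im[y0:y1,x0:x1,::-1],None,fx=5.4,fy=5.4,interpolation=cv2.INTER_CUBIC))
s=r.snapshot("scene")[165:240,225:335]
cv2.imwrite("pics/crop2.png",cv2.resize(s[:,:,::-1],None,fx=7,fy=7,interpolation=cv2.INTER_CUBIC))
E
```

```text
plate ((43.928932189941406, 54.49492263793945), (64.3360824584961, 84.4990005493164), 4.085616588592529) [[0.4427, 0.1311, 0.016], [0.6418, 0.1247, 0.016], [0.6347, -0.0269, 0.016], [0.436, -0.0176, 0.016]] [0.19922614 0.15175743 0.1988979 ]
recess 11.5 ((24.75339126586914, 16.5236873626709), (3.3772568702697754, 8.769307136535645), 146.85906982421875) [[0.62794608 0.10119239 0.0105    ]]
recess 443.5 ((45.128421783447266, 34.88561248779297), (23.64091682434082, 24.07791519165039), 106.03823852539062) [[0.58510296 0.05157723 0.0105    ]]
disc 40.5 ((21.136585235595703, 27.985801696777344), (6.074717044830322, 18.780550003051758), 12.814298629760742) [[0.59757639 0.10746548 0.024     ]]
disc 216.5 ((41.50761032104492, 80.67023468017578), (17.513254165649414, 17.937978744506836), 116.29923248291016) [[0.47570825 0.05603059 0.024     ]]
```

View pics/crop1.png

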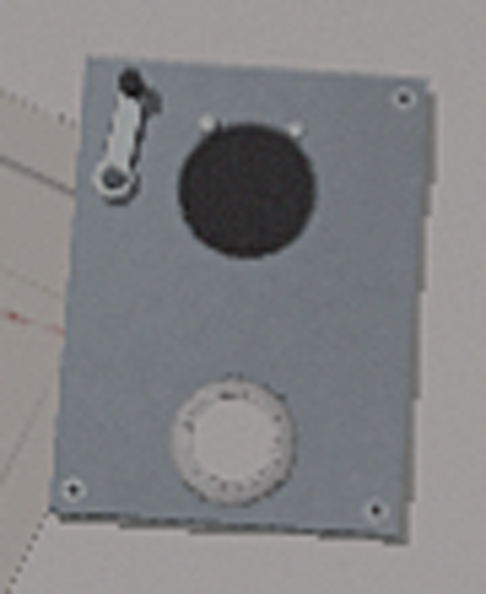

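View pics/crop2.png

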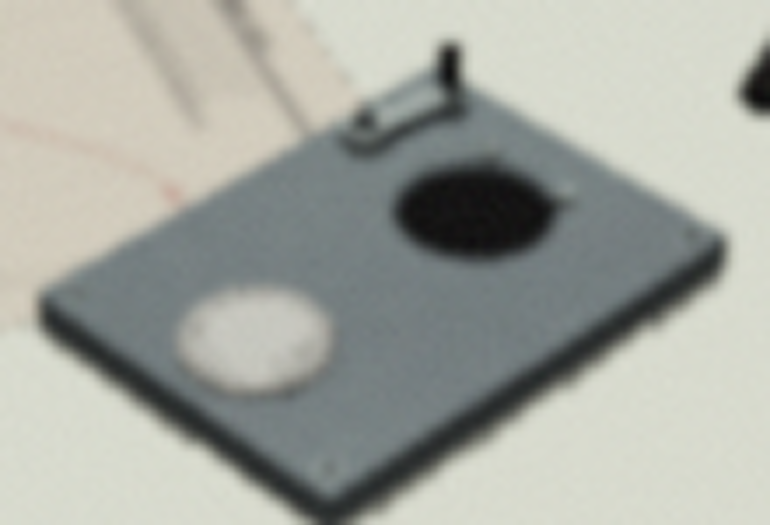

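The crops confirm the layout. In crop 1 the disc is centred at about (234,441), the recess at (247,190), the two pins just beyond it, the pivot at (113,178) and the peg at (131,82). I'll refine the disc, check with the scene camera, find the monitor edge and read the tool axes.

```bash
python3 - <<'E'
from m import *
from scipy.spatial.transform import Rotation as Ro
k=((hull>0)&(c[...,2]-c[...,0]<=4)&(gg>75)).astype(np.uint8); k[:60]=0;k=cv2.morphologyEx(k,cv2.MORPH_OPEN,np.ones((3,3)))
q=max(cv2.findContours(k,0,2)[0],key=cv2.contourArea); e=cv2.minEnclosingCircle(q); print("disc",e,ray("top",np.add(e[0],[x0,y0]),.022))
f=lambda p:np.add(np.array(p)/5.4-.4,[x0,y0])
F=lambda p:np.add(np.array(p)/7-.43,[225,165])
for nm,p,s,z in (("disc",(234,441),(254,340),.022),("recess",(247,190),(475,212),.015),("pivot",(113,178),(363,128),.024),("pegtop",(131,82),(450,45),.043)):
    print(nm,ray("top",f(p),z)[0].round(4),ray("scene",F(s),z)[0].round(4))
for z in (.05,.1,.15,.2,.25): print("monitor",z,ray("top",(180,93),z).round(3),ray("scene",(287,118),z).round(3))
print(Ro.from_quat(np.roll(r.get_obs()["tool_rot"],-1)).as_matrix().round(4))
E
```

```text
plate ((43.84437561035156, 54.50650405883789), (64.15794372558594, 84.42015838623047), 3.9451863765716553) [[0.4425, 0.1308, 0.016], [0.6415, 0.125, 0.016], [0.6348, -0.0262, 0.016], [0.4363, -0.0174, 0.016]] [0.19903728 0.15133317 0.19871602]
recess 11.5 ((23.967695236206055, 15.353880882263184), (3.647526979446411, 5.990695476531982), 130.82969665527344) [[0.63072645 0.10316306 0.0105    ]]
recess 442.5 ((45.14543533325195, 34.87690734863281), (23.68682289123535, 24.021394729614258), 108.5234146118164) [[0.58512479 0.0515379  0.0105    ]]
disc 40.0 ((21.177400588989258, 27.83756446838379), (6.190395832061768, 18.411130905151367), 12.955819129943848) [[0.59793008 0.10738381 0.024     ]]
disc 224.0 ((41.26898956298828, 80.5784912109375), (16.877073287963867, 18.877426147460938), 99.90116119384766) [[0.47590543 0.05658605 0.024     ]]
disc ((42.67469787597656, 81.56927490234375), 11.874534606933594) [[0.47387837 0.05337042 0.022     ]]
disc [0.4746 0.0528 0.022 ] [0.471  0.0527 0.022 ]
recess [0.5845 0.0509 0.015 ] [0.5832 0.0512 0.015 ]
pivot [0.5867 0.1085 0.024 ] [0.5839 0.108  0.024 ]
pegtop [0.625  0.1007 0.043 ] [0.6257 0.1025 0.043 ]
monitor 0.05 [[0.745 0.208 0.05 ]] [[0.826 0.292 0.05 ]]
monitor 0.1 [[0.729 0.199 0.1  ]] [[0.757 0.23  0.1  ]]
monitor 0.15 [[0.713 0.19  0.15 ]] [[0.688 0.167 0.15 ]]
monitor 0.2 [[0.697 0.181 0.2  ]] [[0.618 0.105 0.2  ]]
monitor 0.25 [[0.68  0.172 0.25 ]] [[0.549 0.042 0.25 ]]
[[-1.000e-04 -9.730e-01  2.307e-01]
 [-4.000e-04  2.307e-01  9.730e-01]
 [-1.000e+00  0.000e+00 -4.000e-04]]
```

Request:
jog_arm(jaw=[40,40,40,40,40], slide=[[0,-2,-1.5],[0,-4,-3],[0,-6,-4.5],[0,-8,-6],[0,-10,-7.5]], twist=[0,0,0,0,0])

```text
time_s: 0.92
tcp_pos: [0.3278, 0.2934, 0.2133]
tool_rot: [0.555, -0.439, 0.554, 0.439]
contact_force: [0.8, 0.4, -0.4]
grip_width: 0.471
```

Request:
jog_arm(jaw=[40,40,40,40,40], slide=[[0,-1.3,-1],[1,-2.53,-1.91],[2.5,-2.53,-1.91],[3,-2.53,-1.91],[3,-2.53,-1.91]], twist=[-0.7,-1.38,-1.38,-1.38,-1.38])

```text
time_s: 1.55
tcp_pos: [0.407, 0.1968, 0.0919]
tool_rot: [0.509, -0.489, 0.511, 0.49]
contact_force: [-0.1, 0.4, 0.0]
grip_width: 0.472
```

```bash
python3 - <<'E'
from h import *
from scipy.spatial.transform import Rotation as Ro
o=r.get_obs();print(o["tcp_pos"],o["contact_force"],o["grip_width"],Ro.from_quat(np.roll(o["tool_rot"],-1)).as_matrix().round(4))
E
```

```text
[0.40700523 0.19684672 0.09185152] [-0.13857123  0.38670415  0.02791557] 0.4723907176958 [[-0.0031 -0.9992  0.0406]
 [-0.0012  0.0406  0.9992]
 [-1.      0.0031 -0.0014]]
```

Request:
jog_arm(jaw=[40,40,40,40,40], slide=[[0,-1,-1.1],[0,-2.1,-2.3],[0,-3.17,-3.46],[1,-3.17,-3.46],[1,-3.17,-3.46]], twist=[0,0,0,0,0])

```text
time_s: 2.17
tcp_pos: [0.5281, 0.0538, 0.0525]
tool_rot: [0.509, -0.489, 0.511, 0.49]
contact_force: [0.3, 0.6, 0.4]
grip_width: 0.473
```

Request:
jog_arm(jaw=[40,40,40,40,40], slide=[[0.2,0,0],[0.4,0,0],[0.45,0,0],[0.5,0,0],[0.5,0,0]], twist=[0,0,0,0,0])

```text
time_s: 2.8
tcp_pos: [0.5289, 0.0541, 0.0332]
tool_rot: [0.51, -0.49, 0.51, 0.49]
contact_force: [-0.5, 0.0, -0.2]
grip_width: 0.469
```

Request:
jog_arm(jaw=[40,40,40], slide=[[0.04,0,0],[0.08,0,0],[0.08,0,0]], twist=[0,0,0])

```text
time_s: 3.18
tcp_pos: [0.5288, 0.054, 0.0297]
tool_rot: [0.51, -0.49, 0.51, 0.49]
contact_force: [0.7, 0.1, 0.0]
grip_width: 0.468
```

Request:
jog_arm(jaw=[40,40,40], slide=[[0.025,0,0],[0.05,0,0],[0.05,0,0]], twist=[0,0,0])

```text
time_s: 3.55
tcp_pos: [0.5288, 0.0539, 0.0278]
tool_rot: [0.51, -0.49, 0.51, 0.49]
contact_force: [0.2, 0.7, 0.5]
grip_width: 0.471
```

Request:
jog_arm(jaw=[40,40,40], slide=[[0.025,0,0],[0.05,0,0],[0.05,0,0]], twist=[0,0,0])

```text
time_s: 3.92
tcp_pos: [0.5288, 0.054, 0.0258]
tool_rot: [0.51, -0.49, 0.51, 0.49]
contact_force: [0.4, 0.0, -0.2]
grip_width: 0.465
```

Request:
jog_arm(jaw=[40,40,40], slide=[[0.02,0,0],[0.04,0,0],[0.04,0,0]], twist=[0,0,0])

```text
time_s: 4.3
tcp_pos: [0.5288, 0.054, 0.0242]
tool_rot: [0.51, -0.49, 0.51, 0.49]
contact_force: [-0.3, -1.1, -0.3]
grip_width: 0.47
```

Request:
jog_arm(jaw=[40,40,40], slide=[[0.02,0,0],[0.04,0,0],[0.04,0,0]], twist=[0,0,0])

```text
time_s: 4.68
tcp_pos: [0.5288, 0.054, 0.0226]
tool_rot: [0.51, -0.49, 0.51, 0.49]
contact_force: [-0.2, 0.7, -0.5]
grip_width: 0.47
```

Request:
jog_arm(jaw=[40,40,40], slide=[[0.02,0,0],[0.04,0,0],[0.04,0,0]], twist=[0,0,0])

```text
time_s: 5.05
tcp_pos: [0.5289, 0.054, 0.021]
tool_rot: [0.51, -0.49, 0.51, 0.49]
contact_force: [0.4, 0.4, -0.1]
grip_width: 0.467
```

```bash
python3 - <<'E'
from h import *
s=r.snapshot("scene")[125:240,205:335]
cv2.imwrite("pics/crop3.png",cv2.resize(s[:,:,::-1],None,fx=5,fy=5,interpolation=cv2.INTER_CUBIC))
E
```

```text
(no output)
```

View pics/crop3.png

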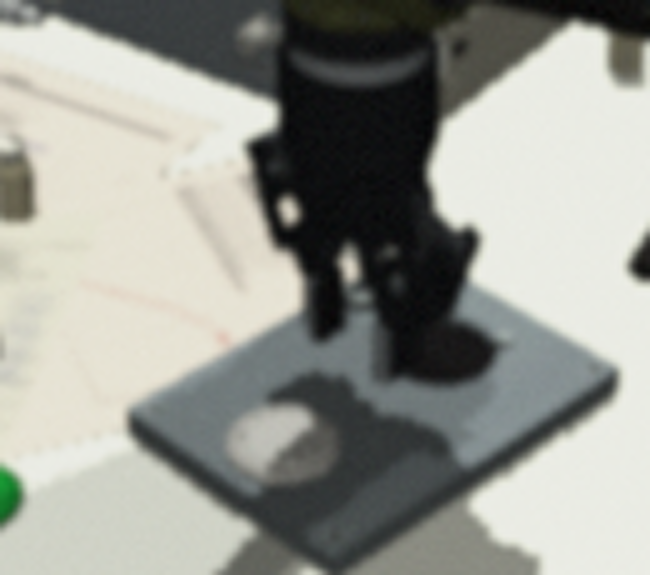

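Fingertips are just above the bare plate, at (325,335) and (385,378), between the disc at (283,445) and the recess. I'll keep probing.

Request:
jog_arm(jaw=[40,40,40], slide=[[0.02,0,0],[0.04,0,0],[0.04,0,0]], twist=[0,0,0])

```text
time_s: 5.48
tcp_pos: [0.5288, 0.054, 0.0194]
tool_rot: [0.51, -0.49, 0.51, 0.49]
contact_force: [-0.4, 0.6, -0.4]
grip_width: 0.472
```

Request:
jog_arm(jaw=[40,40,40], slide=[[0.02,0,0],[0.04,0,0],[0.04,0,0]], twist=[0,0,0])

```text
time_s: 5.85
tcp_pos: [0.5288, 0.054, 0.0178]
tool_rot: [0.51, -0.49, 0.51, 0.49]
contact_force: [-0.1, -0.2, -0.0]
grip_width: 0.473
```

Request:
jog_arm(jaw=[40,40,40], slide=[[0.02,0,0],[0.03,0,0],[0.03,0,0]], twist=[0,0,0])

```text
time_s: 6.22
tcp_pos: [0.5289, 0.054, 0.0167]
tool_rot: [0.51, -0.49, 0.51, 0.49]
contact_force: [0.6, -0.4, 0.1]
grip_width: 0.468
```

Request:
jog_arm(jaw=[40,40,40], slide=[[0.02,0,0],[0.03,0,0],[0.03,0,0]], twist=[0,0,0])

```text
time_s: 6.6
tcp_pos: [0.5288, 0.054, 0.0154]
tool_rot: [0.51, -0.49, 0.51, 0.49]
contact_force: [0.5, -0.2, 0.3]
grip_width: 0.467
```

```bash
python3 - <<'E'
from h import *
s=r.snapshot("scene")[160:235,235:335]
cv2.imwrite("pics/crop4.png",cv2.resize(s[:,:,::-1],None,fx=8,fy=8,interpolation=cv2.INTER_CUBIC))
o=r.get_obs();print(o["tcp_pos"],o["contact_force"])
for v in (-27,-20,20,27):
  X=o["tcp_pos"]+[-.011+.04*v/1000,v/1000,0]; X[2]=.016; print(v,(proj("scene",X)-[235,160]+.43)*8)
E
```

```text
[0.52886959 0.05400052 0.01546296] [-0.60802328 -0.3312034  -0.57191949]
-27 [[376.77103474 410.1735086 ]]
-20 [[360.63289878 399.74318387]]
20 [[270.4807446  341.47759379]]
27 [[255.05597967 331.50871689]]
```

View pics/crop4.png

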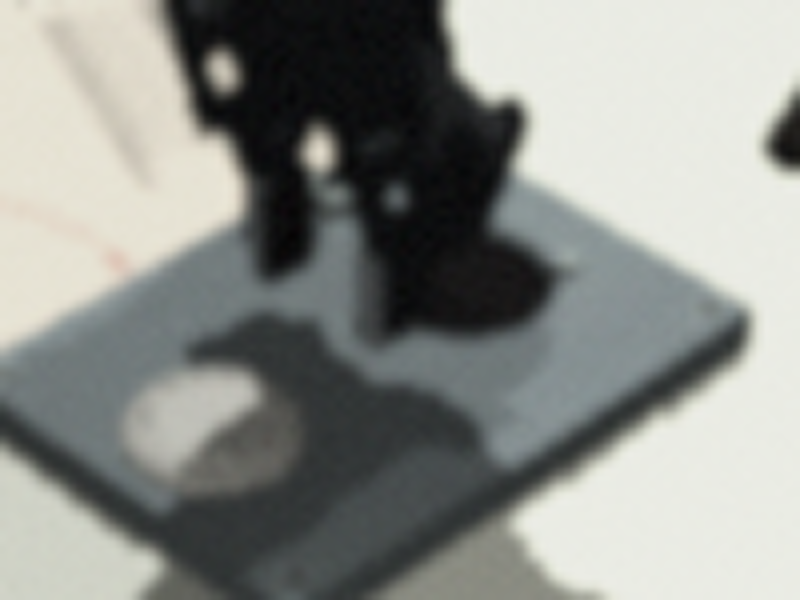

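The image puts the tips roughly 20 mm above the plate, higher than the TCP reading implies: they appear at (275,275) and (380,340), while contact would be near (270,341) and (370,405). I'll keep lowering gently until I feel contact and calibrate from that.

Request:
jog_arm(jaw=[40,40,40,40], slide=[[0.05,0,0],[0.1,0,0],[0.15,0,0],[0.15,0,0]], twist=[0,0,0,0])

```text
time_s: 7.15
tcp_pos: [0.5288, 0.054, 0.0093]
tool_rot: [0.51, -0.49, 0.51, 0.49]
contact_force: [-0.2, -0.0, 0.2]
grip_width: 0.468
```

```bash
python3 - <<'E'
from h import *
import time
o=r.get_obs();print({k:np.round(v,4) for k,v in o.items()})
for p in ((275,275),(380,340)):
  uv=np.array(p)/8-.43+[235,160]
  for z in (.016,.03,.04): print(z,ray("scene",uv,z).round(4))
E
```

```text
{'time_s': np.float64(7.15), 'joint_positions': array([ 0.0328,  0.5219,  1.7396, -0.    ,  0.8804, -1.4979]), 'joint_velocities': array([-0.0001, -0.0044, -0.0029,  0.    ,  0.0026, -0.0028]), 'tau': array([-3.30000e-03, -5.76827e+01, -2.71737e+01, -3.00000e-04,
       -4.46000e-02,  0.00000e+00]), 'tcp_pos': array([0.5288, 0.054 , 0.0093]), 'tool_rot': array([ 0.5098, -0.4898,  0.51  ,  0.49  ]), 'contact_force': array([-0.1866, -0.0271,  0.2446]), 'torque': array([ 0.014 , -0.0374, -0.0268]), 'grip_width': np.float64(0.4679)}
0.016 [[0.544  0.0966 0.016 ]]
0.03 [[0.5311 0.0838 0.03  ]]
0.04 [[0.5219 0.0747 0.04  ]]
0.016 [[0.5426 0.0496 0.016 ]]
0.03 [[0.5297 0.0377 0.03  ]]
0.04 [[0.5205 0.0293 0.04  ]]
```

Request:
jog_arm(jaw=[40,40,40,40], slide=[[0.05,0,0],[0.1,0,0],[0.15,0,0],[0.15,0,0]], twist=[0,0,0,0])

```text
time_s: 7.65
tcp_pos: [0.5288, 0.054, 0.0033]
tool_rot: [0.51, -0.49, 0.51, 0.49]
contact_force: [0.0, 0.7, 0.3]
grip_width: 0.472
```

Request:
jog_arm(jaw=[40,40,40,40], slide=[[0.03,0,0],[0.06,0,0],[0.1,0,0],[0.1,0,0]], twist=[0,0,0,0])

```text
time_s: 8.15
tcp_pos: [0.5288, 0.054, -0.0007]
tool_rot: [0.51, -0.49, 0.51, 0.49]
contact_force: [0.6, -0.5, 0.3]
grip_width: 0.469
```

Request:
jog_arm(jaw=[40,40,40,40], slide=[[0.03,0,0],[0.06,0,0],[0.09,0,0],[0.09,0,0]], twist=[0,0,0,0])

```text
time_s: 8.65
tcp_pos: [0.5289, 0.054, -0.0037]
tool_rot: [0.51, -0.49, 0.51, 0.49]
contact_force: [-3.5, -0.2, 7.5]
grip_width: 0.467
```

Request:
jog_arm(jaw=[40,40,40,40], slide=[[0.03,0,0],[0.06,0,0],[0.06,0,0],[0.06,0,0]], twist=[0,0,0,0])

```text
time_s: 9.15
tcp_pos: [0.529, 0.054, -0.0038]
tool_rot: [0.51, -0.49, 0.51, 0.49]
contact_force: [-20.5, -1.7, 41.7]
grip_width: 0.468
```

```bash
python3 - <<'E'
from h import *
s=r.snapshot("scene")[160:235,235:335]
cv2.imwrite("pics/crop5.png",cv2.resize(s[:,:,::-1],None,fx=8,fy=8,interpolation=cv2.INTER_CUBIC))
E
```

```text
(no output)
```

View pics/crop5.png

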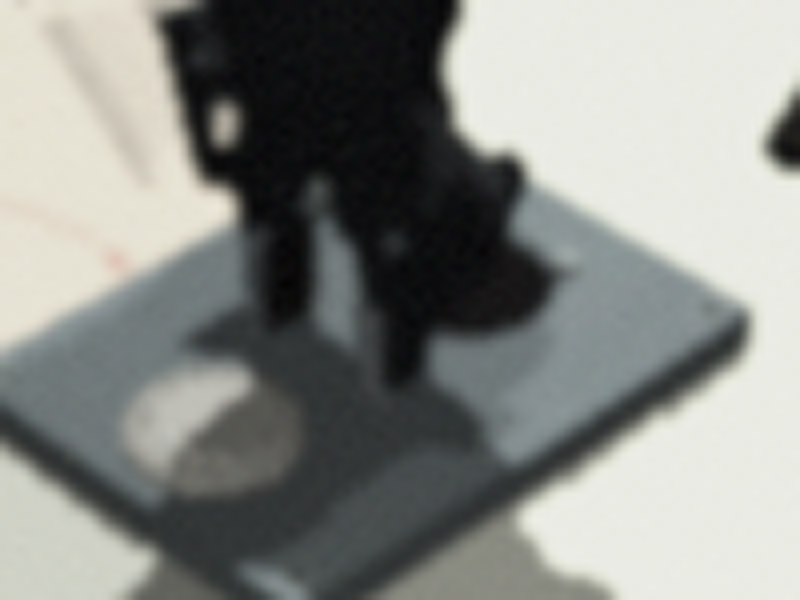

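Request:
jog_arm(jaw=[40,40], slide=[[-0.12,0,0],[-0.25,0,0]], twist=[0,0])

```text
time_s: 9.45
tcp_pos: [0.5289, 0.054, 0.0036]
tool_rot: [0.51, -0.49, 0.51, 0.49]
contact_force: [0.2, 0.4, 0.4]
grip_width: 0.473
```

```bash
python3 - <<'E'
from h import *
for p in ((275,325),(385,388),(305,322),(418,384)):
  print(p,ray("scene",np.array(p)/8-.43+[235,160],.016).round(4))
o=r.get_obs();print({k:np.round(v,4) for k,v in o.items()})
E
```

```text
(275, 325) [[0.5256 0.0787 0.016 ]]
(385, 388) [[0.5263 0.0324 0.016 ]]
(305, 322) [[0.5331 0.0729 0.016 ]]
(418, 384) [[0.5347 0.0263 0.016 ]]
{'time_s': np.float64(9.45), 'joint_positions': array([ 0.0328,  0.5317,  1.7411,  0.    ,  0.8689, -1.4979]), 'joint_velocities': array([-0.0005, -0.0702, -0.0112, -0.0011,  0.0826, -0.0006]), 'tau': array([ 1.21000e-02, -5.78209e+01, -2.69351e+01, -8.00000e-04,
       -1.70000e-01,  1.00000e-04]), 'tcp_pos': array([0.5289, 0.054 , 0.0036]), 'tool_rot': array([ 0.5099, -0.4898,  0.5099,  0.4899]), 'contact_force': array([0.2184, 0.4249, 0.3612]), 'torque': array([-0.0006, -0.0287, -0.0431]), 'grip_width': np.float64(0.4732)}
```

Contact came at a TCP reading of z = -0.0037, which fixes tip height against the plate top; sideways the image agrees with the TCP to 2–3 mm. I'll go over the disc to its near side and lower the tips to about 2.5 mm above the plate.

Request:
jog_arm(jaw=[40,40,40,40,40], slide=[[-0.45,0,0],[-0.45,1.3,0],[-0.45,2.65,-0.02],[-0.45,2.65,-0.02],[-0.1,2.65,-0.02]], twist=[0,0,0,0,0])

```text
time_s: 10.07
tcp_pos: [0.4248, 0.0575, 0.0086]
tool_rot: [0.511, -0.491, 0.509, 0.489]
contact_force: [0.2, -0.6, -0.1]
grip_width: 0.473
```

Request:
jog_arm(jaw=[40,40], slide=[[0.21,0,0],[0.21,0,0]], twist=[0,0])

```text
time_s: 10.32
tcp_pos: [0.4229, 0.0573, -0.0019]
tool_rot: [0.509, -0.489, 0.51, 0.49]
contact_force: [0.6, 0.1, 0.4]
grip_width: 0.47
```

Request:
jog_arm(jaw=[40,40,40,40,40], slide=[[-0.02,-0.15,0],[-0.02,-0.3,0],[-0.02,-0.4,0],[-0.02,-0.5,0],[-0.02,-0.6,0]], twist=[0,0,0,0,0])

```text
time_s: 10.95
tcp_pos: [0.4471, 0.0564, -0.0002]
tool_rot: [0.51, -0.49, 0.51, 0.49]
contact_force: [-0.2, 0.0, -0.5]
grip_width: 0.468
```

Request:
jog_arm(jaw=[40,40,40,40,40], slide=[[0,-0.1,0],[0,-0.2,0],[0,-0.3,0],[0,-0.4,0],[0,-0.4,0]], twist=[0,0,0,0,0])

```text
time_s: 11.58
tcp_pos: [0.4632, 0.0558, -0.0001]
tool_rot: [0.51, -0.49, 0.51, 0.49]
contact_force: [0.6, 0.6, -1.3]
grip_width: 0.468
```

```bash
python3 - <<'E'
from h import *
s=r.snapshot("scene")[160:235,235:335]
cv2.imwrite("pics/crop6.png",cv2.resize(s[:,:,::-1],None,fx=8,fy=8,interpolation=cv2.INTER_CUBIC))
E
```

```text
(no output)
```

View pics/crop6.png

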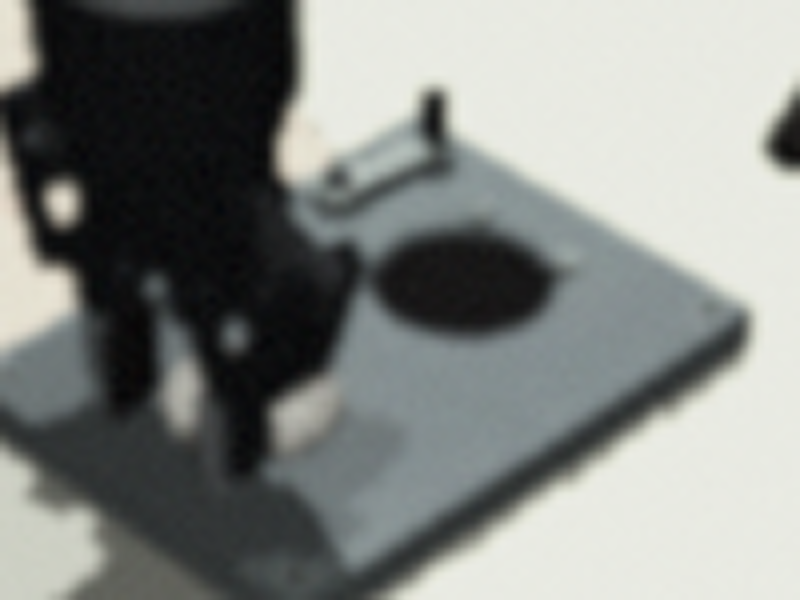

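The fingers straddle the disc's rear rim and have moved it about 17 mm; the recess is at (465,283) of this crop. I'll push on slightly lower.

Request:
jog_arm(jaw=[40,40,40,40,40], slide=[[0.02,-0.15,0],[0.03,-0.3,0],[0.03,-0.45,0],[0.03,-0.6,0],[0.03,-0.75,0]], twist=[0,0,0,0,0])

```text
time_s: 12.25
tcp_pos: [0.4933, 0.0546, -0.0013]
tool_rot: [0.51, -0.49, 0.51, 0.49]
contact_force: [-1.8, 0.4, 1.8]
grip_width: 0.473
```

Request:
jog_arm(jaw=[40,40,40,40,40], slide=[[0,-0.15,0],[0,-0.3,0],[0,-0.45,0],[0,-0.6,0],[0,-0.7,0]], twist=[0,0,0,0,0])

```text
time_s: 12.88
tcp_pos: [0.5212, 0.0535, -0.0014]
tool_rot: [0.51, -0.49, 0.51, 0.49]
contact_force: [-2.2, 0.4, 2.6]
grip_width: 0.469
```

Request:
jog_arm(jaw=[40,40,40,40,40], slide=[[0,-0.12,0],[0,-0.24,0],[0,-0.36,0],[0,-0.48,0],[0,-0.6,0]], twist=[0,0,0,0,0])

```text
time_s: 13.5
tcp_pos: [0.5452, 0.0525, -0.0013]
tool_rot: [0.51, -0.49, 0.51, 0.49]
contact_force: [-2.4, -0.2, 2.5]
grip_width: 0.47
```

Request:
jog_arm(jaw=[40,40,40,40,40], slide=[[0,-0.04,0],[0,-0.08,0],[0,-0.12,0],[0,-0.16,0],[0,-0.2,0]], twist=[0,0,0,0,0])

```text
time_s: 14.12
tcp_pos: [0.5529, 0.0522, -0.0014]
tool_rot: [0.51, -0.49, 0.51, 0.49]
contact_force: [-0.2, 0.1, -0.8]
grip_width: 0.467
```

The push force has vanished, so the disc may have dropped. I'll back off and look.

Request:
jog_arm(jaw=[40,40,40,40,40], slide=[[0,0.3,0],[-0.8,1,0],[-2,2.2,0],[-2,3.2,0],[-2,3.6,0]], twist=[0,0,0,0,0])

```text
time_s: 14.75
tcp_pos: [0.4066, 0.0581, 0.0791]
tool_rot: [0.51, -0.49, 0.51, 0.49]
contact_force: [-0.2, -0.2, 0.4]
grip_width: 0.47
```

```bash
python3 - <<'E'
from h import *
a=r.snapshot("scene")[165:225,245:335]; b=r.snapshot("top")[130:190,200:290]
cv2.imwrite("pics/crop7.png",cv2.resize(np.hstack([a,b])[:,:,::-1],None,fx=4.4,fy=4.4,interpolation=cv2.INTER_CUBIC))
g=cv2.GaussianBlur(b,(3,3),0).astype(int)
k=((g.max(2)-g.min(2)<11)&(g[...,2]-g[...,0]<4)).astype(np.uint8); k[:14]=0;k[:,:28]=0;k[:,62:]=0;k[50:]=0
k=cv2.morphologyEx(k,cv2.MORPH_OPEN,np.ones((3,3)))
q=max(cv2.findContours(k,0,2)[0],key=cv2.contourArea); e=cv2.minEnclosingCircle(q); print(e,cv2.contourArea(q),ray("top",np.add(e[0],[200,130]),.0185))
print(r.get_obs()["tcp_pos"])
E
```

```text
((45.380001068115234, 34.41999816894531), 12.768840789794922) 440.5 [[0.5847906 0.0506891 0.0185   ]]
[0.40737344 0.05809172 0.07885855]
```

View pics/crop7.png

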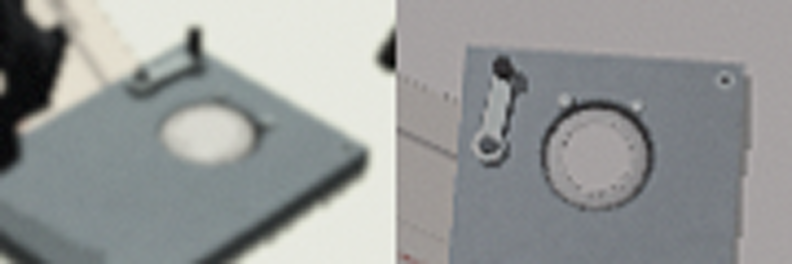

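The disc is seated: bright, with an even dark ring, centred within about 1 mm of the recess. The clip is still parked, with the peg at (502,66) of the right half. I'll close the fingers and go to the far-left side of the peg.

Request:
jog_arm(jaw=[0,0,0,0,0], slide=[[0,-1.3,0.53],[0,-2.6,1.06],[0,-3.9,1.6],[0,-5.23,2.14],[0,-5.23,2.14]], twist=[0,0,0,0,0])

```text
time_s: 15.48
tcp_pos: [0.6235, 0.136, 0.0767]
tool_rot: [0.51, -0.49, 0.51, 0.49]
contact_force: [-0.2, -0.5, -0.0]
grip_width: -0.006
```

Request:
jog_arm(jaw=[0,0,0,0], slide=[[0.6,0,0],[1.2,0,0],[1.5,0,0],[1.5,0,0]], twist=[0,0,0,0])

```text
time_s: 15.98
tcp_pos: [0.6209, 0.1349, 0.0182]
tool_rot: [0.51, -0.49, 0.51, 0.49]
contact_force: [1.1, 0.1, -0.0]
grip_width: -0.0
```

```bash
python3 - <<'E'
from h import *
s=r.snapshot("scene")[130:220,235:355]
o=r.get_obs();print(o["tcp_pos"],o["contact_force"],o["grip_width"])
cv2.imwrite("pics/crop8.png",cv2.resize(s[:,:,::-1],None,fx=6.6,fy=6.6,interpolation=cv2.INTER_CUBIC))
E
```

```text
[0.62147339 0.13505533 0.01911844] [-0.22649275 -0.43786974  0.49462112] 0.0025735046382487866
```

View pics/crop8.png

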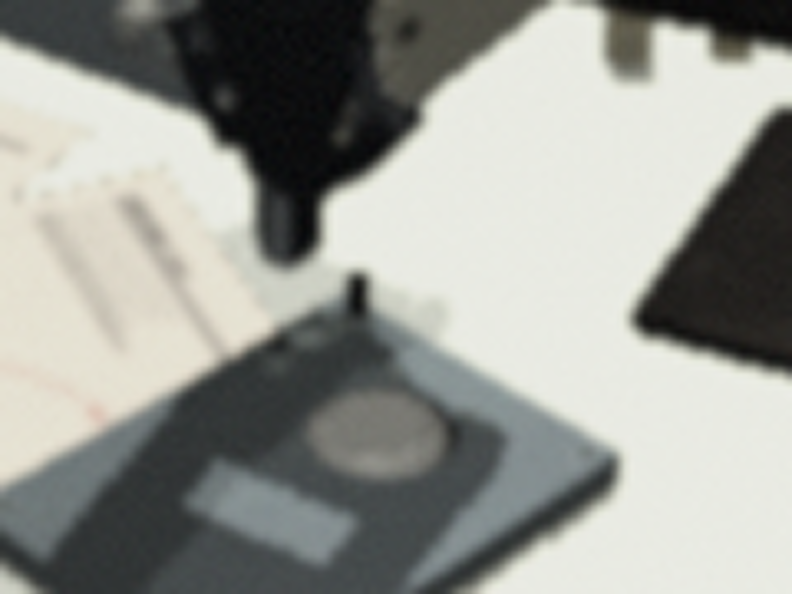

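```bash
python3 - <<'E'
from h import *
for z in (.02,.03,.035,.04,.045,.05,.06): print(z,ray("scene",np.array((287,265))/6.6-.42+[235,130],z).round(4))
E
```

```text
0.02 [[0.6348 0.15   0.02  ]]
0.03 [[0.6243 0.1401 0.03  ]]
0.035 [[0.619  0.1351 0.035 ]]
0.04 [[0.6137 0.1301 0.04  ]]
0.045 [[0.6085 0.1252 0.045 ]]
0.05 [[0.6032 0.1202 0.05  ]]
0.06 [[0.5926 0.1103 0.06  ]]
```

Finger tip at (287,265), about 39 mm high and left of the peg top (357,278). I'll lower it 8 mm and start the arc.

Request:
jog_arm(jaw=[0,0,0,0,0], slide=[[0.1,-0.1,0],[0.2,-0.19,0],[0.2,-0.19,-0.2],[0.2,-0.19,-0.4],[0.2,-0.19,-0.5]], twist=[0,0,0,0,0])

```text
time_s: 16.65
tcp_pos: [0.6281, 0.1142, 0.0108]
tool_rot: [0.51, -0.49, 0.51, 0.49]
contact_force: [-0.7, 1.8, -0.2]
grip_width: -0.001
```

Request:
jog_arm(jaw=[0,0,0,0,0], slide=[[0,0,-0.13],[0,0,-0.26],[0,0.03,-0.42],[0,0.06,-0.57],[0,0.06,-0.57]], twist=[0,0,0,0,0])

```text
time_s: 17.27
tcp_pos: [0.6249, 0.0916, 0.0108]
tool_rot: [0.51, -0.49, 0.51, 0.49]
contact_force: [-0.2, 1.1, 0.2]
grip_width: 0.004
```

Request:
jog_arm(jaw=[0,0,0,0,0], slide=[[0,0.08,-0.14],[0,0.165,-0.27],[0,0.28,-0.38],[0,0.4,-0.48],[0,0.4,-0.48]], twist=[0,0,0,0,0])

```text
time_s: 17.9
tcp_pos: [0.6078, 0.0732, 0.0108]
tool_rot: [0.51, -0.49, 0.51, 0.49]
contact_force: [0.0, -0.3, -0.4]
grip_width: -0.001
```

Request:
jog_arm(jaw=[0,0,0,0,0], slide=[[0,0.09,-0.05],[0,0.18,-0.1],[0,0.24,-0.12],[0,0.28,-0.13],[0,0.28,-0.13]], twist=[0,0,0,0,0])

```text
time_s: 18.52
tcp_pos: [0.5995, 0.0697, 0.0113]
tool_rot: [0.512, -0.491, 0.508, 0.488]
contact_force: [23.2, 7.5, -12.1]
grip_width: -0.003
```

The 23 N reaction means the clip is at its stop. I'll withdraw away from the peg, rise clear and check.

Request:
jog_arm(jaw=[0,0,0,0,0], slide=[[0,-0.4,0],[-1,-0.5,0],[-2.5,-0.5,0],[-2.5,1,0],[-2.5,2.5,0]], twist=[0,0,0,0,0])

```text
time_s: 19.15
tcp_pos: [0.4951, 0.0728, 0.1109]
tool_rot: [0.51, -0.49, 0.51, 0.49]
contact_force: [0.3, 0.7, 0.9]
grip_width: 0.004
```

Request:
jog_arm(jaw=[0,0,0,0], slide=[[0,1.5,0],[0,3,0],[0,3,0],[0,3,0]], twist=[0,0,0,0])

```text
time_s: 19.65
tcp_pos: [0.3776, 0.0777, 0.1112]
tool_rot: [0.51, -0.49, 0.509, 0.49]
contact_force: [0.7, -0.2, -0.1]
grip_width: 0.003
```

```bash
python3 - <<'E'
from h import *
a=r.snapshot("scene")[160:235,240:335]; b=r.snapshot("top")[130:205,200:295]
cv2.imwrite("pics/crop9.png",cv2.resize(np.hstack([a,b])[:,:,::-1],None,fx=4.2,fy=4.2,interpolation=cv2.INTER_CUBIC))
o=r.get_obs();print(o["tcp_pos"],o["contact_force"],o["time_s"])
E
```

```text
[0.3778916  0.07764659 0.1108592 ] [0.39174722 0.74000234 0.27968947] 19.75
```

View pics/crop9.png

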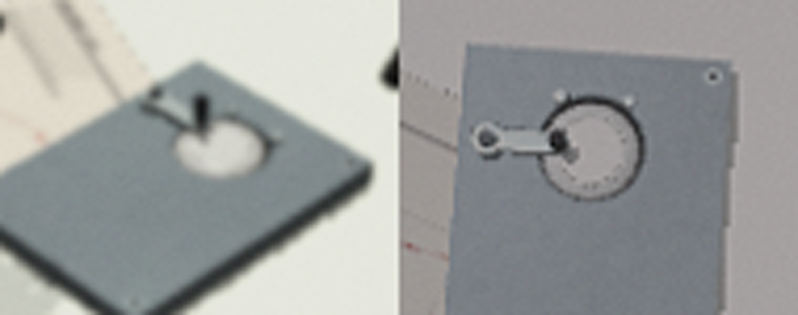

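The clip now runs from the pivot (487,138) to the peg (560,140), parallel to the plate's edge, with its end over the disc's rim. The disc lies in its recess with the dark ring visible, and the arm is clear.

```bash
python3 -c "
from workcell import r
print(r.job_done())"
```

```text
the job is handed in; nothing more can be done
None
```

I slid the disc into the recess with the fingertips, then pushed the clip round by its peg to its stop. I backed the arm off and handed the job in at about 20 s of the 56 s allowed.

- **Disc:** it is flat in the recess. A fit in the top picture, taken just before I swung the clip, put it within about 1 mm of the recess centre. In the last pictures it still lay in the recess.
- **Clip:** the peg pushed back with about 23 N at the stop. The last pictures show the clip pointing along plate −y, with its end over the disc. I judged its angle by eye and by that force rather than measuring it.
- **Bystanders:** the fingers never went near the mount, tin, adapter or vial. I did not measure their positions again at the end.
- **Disagreement:** the reported TCP height did not match the fingertips. They touched the plate at a TCP reading of z = −0.004 m, about 20–34 mm off what the tool description implies. I set working heights from that touch and from the pictures. That touch pressed the bare plate with about 42 N vertically through the fingertips.

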